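# Find the heavy side of an eccentric rotor by feel and hold it down

## Task

The rotor on the bearing pedestal has a lead weight hidden somewhere off-centre under its cover plates. Slacken the knurled shaft-lock knob by at least a quarter turn, turn the rotor to and fro by its rim to feel which side is heavy (the bearing seals drag too much for it to swing down by itself), then bring the heavy side straight down and finish while still gripping the rotor there, so that the light side can be marked at the top. Leave the hex key, the marker and the cup as they are.

Things in the scene. Friction and masses are not known exactly. Their poses are not given: they have to be found in the camera images.
- pedestal: Grey cast bearing pedestal, fast to the bench; foot 116 (x) by 120 (y) by 13 mm, origin at the centre of its underside, z up, y along the level axle towards the rotor, x away from the robot (yaw up to 20 deg). A bearing barrel (59 mm across) lies along y 105 mm up, a knob stands on top of it, the rotor hangs out at its +y end, a 60 mm belt pulley at its -y end (to y = -92 mm).
- knob_point (a point): Middle of the shaft lock's knurled knob: black, round, 35 mm across, vertical axis; 158 mm above the bench over the pedestal's origin. The knob reaches 11 mm above and below this point, the boss under it (26 mm across) begins 20 mm below. Axes as the pedestal's (it does not turn with the knob).
- lock_knob (a joint): Turn of the lock knob (rad): 0 = tight, grows anticlockwise seen from above to a captive stop at 3.3; stays where left. It takes about 0.1 N m. Its foot presses on the shaft and clamps the rotor when tight and rubs up to about 1 rad; from 1.2 rad on the rotor is free of it.
- axle_point (a point): Centre of the rotor on its axle, 105 mm above the bench, 98 mm along y from the pedestal's origin; axes as the pedestal's (it does not turn with the rotor). The rotor is a plain steel disc, 130 mm in diameter, faces 11 mm to each side along y; cover plates 87 mm, hubs 33 mm across, 9 mm proud; nut and shaft end 21 mm proud outside. 33 mm free between its inner face and the barrel.
- rotor (a joint): Turn of the rotor (rad) about +y, no stops; grows as its top moves to +x. The value says nothing of the heavy side: a lead weight sits 45 mm off the axle at an unknown angle, unseen. Unlocked it takes 0.23 to 0.34 N m of seal drag, against the motion either way, plus or minus the weight's moment, 0.15 to 0.20 N m times the sine of the heavy side's angle from straight down. It stays at any angle.
- hex_key: Loose hex key (31 x 78 x 6 mm) lying to the left of the rotor, a bystander; origin at the centre of its underside.
- marker: Loose marker pen (17 x 135 x 16 mm) lying behind the pedestal, a bystander; origin at the centre of its underside.
- plastic_cup: Loose empty plastic cup (80 mm across, 92 mm tall) standing farther to the left, a bystander; origin at the centre of its underside.

How it is judged:
On the way:
1. the shaft-lock knob is slackened by about a quarter turn (1.3 rad or more) (value of joint lock_knob above 1.3 rad), for 0.2 s.
At the end, for the whole second after the job is handed in: The rotor is at rest with its heavy side (the hidden lead insert, seen from the axle) within 20 degrees of straight down, the fingers still grip it (more than 3 N), the shaft lock is still slack, and hex key, marker and cup are within 30 mm of where they were (z of insert_c0 in the frame of axle_point below -0.0423 m and contact force between the fingers and rotor above 3 N and velocity of joint rotor between -0.1 and 0.1 rad/s and value of joint lock_knob above 1.2 rad and distance of each of hex_key, marker, plastic_cup from where it was at the start of the episode below 0.03 m); the arm keeps its last pose, push and grip.
It fails at once if hex key, marker or cup pushed 30 mm or more, or the cup knocked over (distance of any of hex_key, marker, plastic_cup from where it was at the start of the episode above 0.03 m or angle between plastic_cup's own z axis and vertical above 0.5 rad).
It also fails if it takes over 72 s, if anything falls off the work surface, if the arm or the gripper's body presses on something with over 40 N, if the wrist force passes 120 N, or if a joint passes its speed limit or range.

## Robot

A 6-joint arm with a two-finger parallel gripper is mounted at the origin on a cart in front of the work surface, level with it; the furniture and walls round the work are solid. World frame = base frame: x ahead of the robot, y to its left, z up, the work surface at z = 0. Lengths are in m, angles in rad, forces in N, time in s.
With the tool pointing down it reaches from about 0.35 to 0.975 m from the base axis. Payload 4.9 kg.
Tool frame: the origin (TCP) lies midway between the tips of the shut fingers; the grasp point (between the pads) lies 19 mm behind it; z points along the fingers, y is the line along which they close (so a half turn about z gives the same grasp; the last joint's range is limited). The gripper opens to 85 mm and grips with 20 to 120 N. Pads are 22 mm wide; open, the fingers measure 114 mm over their backs; the gripper's body (76 mm by 85 mm) begins 54 mm behind the grasp point. The pads swing forward as they close: fully open they stand 13 mm farther back than shut.
Start: joints at [1.022, 0.053, 1.613, -0, 1.476, -0.119], TCP at [0.26, 0.568, 0.231] pointing down, gripper open.
Joint ranges: [-3.01, 3.01], [-1.01, 2.22], [0.06, 2.58], [-1.02, 4.17], [0.09, 2.62], [-3.14, 3.14]. Speed limits (rad/s): [2.57, 2.57, 3.14, 3.14, 3.14, 3.14].

## Interface

Orientations are given as a rotation vector (axis times angle).
In Python, from station import ctrl, optics, job gives the robot as it stands.
- The arm moves only by the shell command python3 -m jog 'ROWS' [OPENING] [FORCE]. ROWS is JSON, a list of rows, each a list of 2 entries, a list of its own where there are three numbers: the shift along the tool's x, y, z in m, then the turn, a rotation vector about the tool's x, y, z in rad. A call has 1 to 5 rows; each row is the pose to reach, as a shift and turn from the pose commanded when the call began, along the tool's axes at that moment; what a row does not reach only later rows make up. A row lasts 1/10 s, in which the tool goes at most 50 mm and 8.59 degrees, less where a joint would pass 70% of its speed; a pose out of reach is approached as far as the arm can. A call with a gripper value outside its range is refused whole. OPENING is the opening, from 0 (shut) to 1 (fully open), set as the call begins (- or left out, the last holds). The fingers move at their own pace and stop on an object; FORCE is the grip in N (left out, the last holds). Time passes only in rows, so rows that repeat a pose let the fingers close. It gives the time, the measured TCP pose, the force, the opening and the grip force at its end, in the units of the state.
- ctrl.get_obs(): the state, without advancing time (a new reading comes with each control period).
- optics.get_image(name): name is "side" or "top" or "wrist"; returns a dict with "image" (420x560x3 uint8, blue, green, red), "fx", "fy", "cx", "cy" (pixels), "rvec" (rotation vector, rad) and "tvec" (3), from world to camera coordinates, as OpenCV has them; the wrist camera has in their place "mount" (4x4, takes a point from camera to tool coordinates, whose origin is the TCP and whose axes are the flange's). Camera axes: x right, y down, z forward; pixel columns grow to the right and rows downward; lengths in m; the calibration is good to about 2 mm. The wrist camera is an equidistant fisheye: a pixel r from the principal point sees the ray r / f radians off the axis. A picture is of the moment at which its call begins: read the wrist's pose just before it. There is no depth.
- job.finish_job(): hands the job in; it is judged then, once.
The state is a dict: "t": time; "q": joint angles; "dq": joint speeds; "effort": joint torques, N m; "tool_pos": TCP position; "tool_rot": TCP orientation; "contact_force": force on the tool from outside, world axes, zero at the start; "wrist_torque": the same for the moment, N m; "opening": finger opening in m; "grip_force": force on a finger pad.
Only numpy, scipy, OpenCV 4.12 (cv2) and the standard library are available. Lean on these libraries where they do the work, as an engineer would, in place of code of your own. Each camera call takes 0.05 s, during which the arm holds its last target. There are 200 camera calls.

## Working session

There is one attempt and no reset: what is moved stays moved. The work goes in short steps, Python scripts to look and compute and a shell command to move; the robot and the scene stay as the last step left them, time stands still between calls to the robot, and variables do not carry over. Pictures are saved under pics/ and viewed, at most 10 in all, crops included, and the job is handed in when it is done.

```bash
ls; mkdir -p pics; python3 - <<'E'
from station import ctrl,optics
import cv2,numpy as np
print(ctrl.get_obs())
for n in("side","top"):
    d=optics.get_image(n); cv2.imwrite(f"pics/{n}0.png",cv2.resize(d["image"],(800,600),interpolation=cv2.INTER_CUBIC))
    print(n,{k:v for k,v in d.items() if k!="image"})
d=optics.get_image("wrist");print({k:v for k,v in d.items() if k!="image"})
E
```

```text
pics
{'t': 0.0, 'q': array([ 1.02199467e+00,  5.33550869e-02,  1.61434218e+00,  5.03442022e-07,
        1.47597963e+00, -1.18945503e-01]), 'dq': array([ 5.84856991e-05, -5.18349620e-05, -6.34805239e-04,  1.48607328e-03,
        9.71951882e-04,  1.05591470e-03]), 'effort': array([-4.65960093e-04, -3.93679333e+01, -3.70178461e+01, -6.40105850e-05,
        6.89520588e-03,  1.00710889e-05]), 'tool_pos': array([0.2600958 , 0.5676072 , 0.23003533]), 'tool_rot': array([-0.66988393, -3.06864079,  0.00309221]), 'contact_force': array([ 0.31264107, -0.08701828,  0.44599656]), 'wrist_torque': array([-0.03019986,  0.00345589, -0.01870328]), 'grip_force': 0.0, 'opening': 0.08534104121892022}
side {'fx': 442.78960996522255, 'fy': 442.78960996522255, 'cx': 281.70255878996505, 'cy': 205.57630072277533, 'rvec': array([ 2.20256679, -0.12789058,  0.09392308]), 'tvec': array([-0.52973678,  0.29446122,  0.62904366])}
top {'fx': 511.2221603812134, 'fy': 511.2221603812134, 'cx': 275.9660970440533, 'cy': 210.861682903261, 'rvec': array([ 2.10163462, -2.14589119,  0.18301885]), 'tvec': array([0.32195408, 0.56696853, 0.87491326])}
{'fx': 325.19226210127806, 'fy': 325.19226210127806, 'cx': 283.80589554456145, 'cy': 211.029714642221, 'mount': array([[-5.32017238e-04, -9.50121896e-01, -3.11878341e-01,
         8.01322795e-02],
       [ 9.99999857e-01, -4.87615761e-04, -2.20351147e-04,
        -8.71555241e-05],
       [ 5.72836551e-05, -3.11878414e-01,  9.50122019e-01,
        -1.42053574e-01],
       [ 0.00000000e+00,  0.00000000e+00,  0.00000000e+00,
         1.00000000e+00]])}
```

View pics/side0.png

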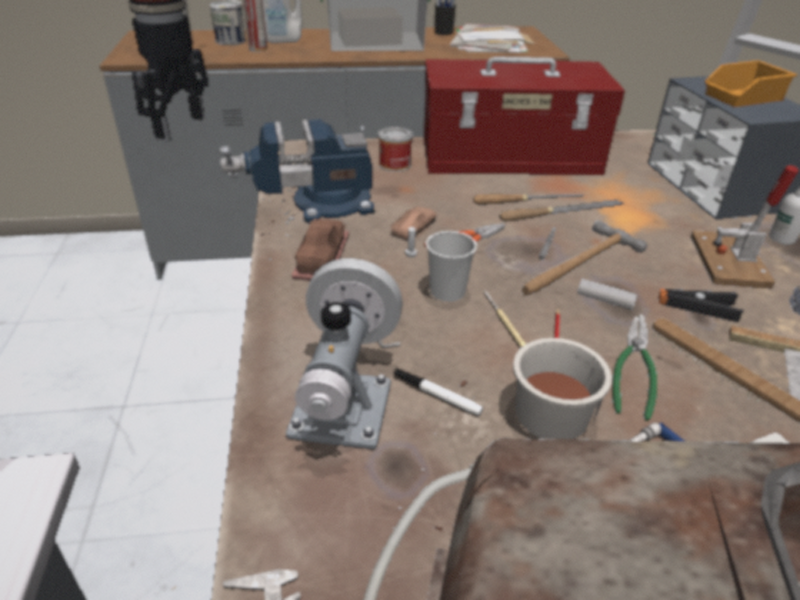

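View pics/top0.png

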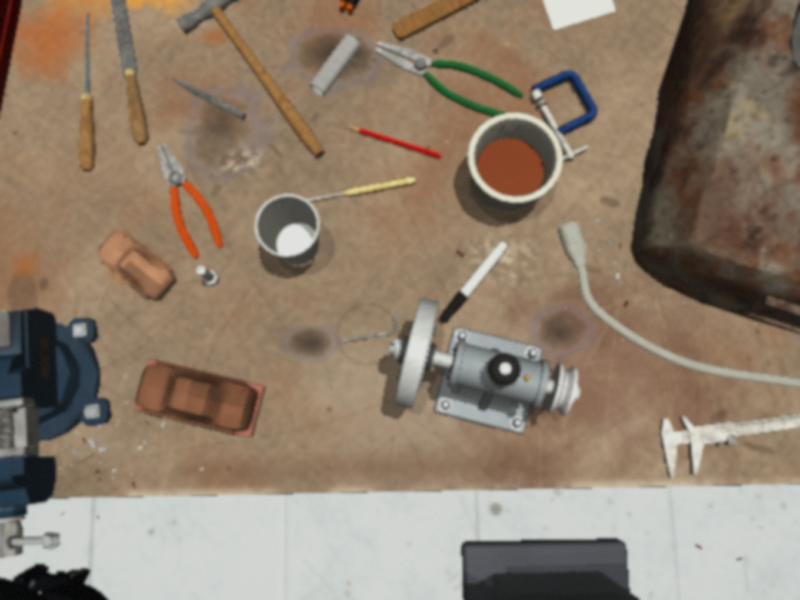

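The side view shows the pedestal with the knob at about (336,312), the rotor at (355,300) and the foot corners at (288,438), (379,446) and (390,378). In the top view the knob is at (504,367) and the foot corners are at (457,330), (541,347), (523,432) and (437,414). Next I fit the pose.

```bash
cat > h.py <<'E'
from station import ctrl,optics
import cv2,numpy as np
from scipy.spatial.transform import Rotation as R
from scipy.optimize import least_squares
def proj(d,P):
    K=np.array([[d["fx"],0,d["cx"]],[0,d["fy"],d["cy"]],[0,0,1.]])
    return cv2.projectPoints(np.array(P,float),d["rvec"],d["tvec"],K,None)[0][:,0]
def W(p,P):  # pedestal->world
    return R.from_euler('z',p[2]).apply(np.array(P,float))+[p[0],p[1],0]
E
python3 - <<'E'
from h import *
k=.7
t=optics.get_image("top"); s=optics.get_image("side")
a,b=.058,.06
PT=[(a,b,.013),(a,-b,.013),(-a,-b,.013),(-a,b,.013),(0,0,.169)];UT=np.array([(457,330),(541,347),(523,432),(437,414),(504,367)])*k
PS=[(-a,-b,.013),(a,-b,.013),(a,b,.013),(0,0,.169)];US=np.array([(288,438),(379,446),(390,378),(336,308)])*k
f=lambda p:np.r_[(proj(t,W(p,PT))-UT).ravel(),(proj(s,W(p,PS))-US).ravel()]
r=least_squares(f,[.45,.0,0],loss='soft_l1'); print(r.x,f(r.x).reshape(-1,2).round(1))
p=r.x
c=[(0.065*np.sin(q),.098-.011,.105+.065*np.cos(q)) for q in np.linspace(0,6.28,40)]
c2=[(x,y+.022,z) for x,y,z in c]
kn=[(0.0175*np.sin(q),.0175*np.cos(q),.169) for q in np.linspace(0,6.28,40)]
o=[]
for d in(t,s):
    im=cv2.resize(d["image"],None,fx=2,fy=2,interpolation=cv2.INTER_CUBIC)
    for cc in(c,c2,kn,[(a,b,.013),(a,-b,.013),(-a,-b,.013),(-a,b,.013)]): cv2.polylines(im,[np.int32(proj(d,W(p,cc))*2)],True,(0,0,255),1)
    u=np.int32(proj(d,W(p,[(0,.03,.1)]))[0]*2); o.append(im[max(0,u[1]-200):u[1]+200,max(0,u[0]-190):u[0]+190])
h=min(x.shape[0] for x in o)
cv2.imwrite("pics/fit.png",np.hstack([x[:h] for x in o]))
# bystanders approx on table
def tab(d,u,z=0):
    Rm=cv2.Rodrigues(d["rvec"])[0];C=-Rm.T@d["tvec"];v=Rm.T@np.array([(u[0]*k-d["cx"])/d["fx"],(u[1]*k-d["cy"])/d["fy"],1]);return C+v*(z-C[2])/v[2]
for n,u in dict(cupbase=(294,243),hex1=(345,340),hex2=(395,325),mk1=(446,318),mk2=(503,246)).items(): print(n,tab(t,u).round(3))
print(W(p,[(0,0,.158),(0,.098,.105)]))
E
```

```text
[ 0.4762828   0.18866862 -0.22423359] [[-3.1 -2.9]
 [ 1.2 -2. ]
 [ 3.1  0.2]
 [-1.  -0.6]
 [ 1.8  0.5]
 [-1.7 -1.3]
 [-0.2 -1. ]
 [-0.1 -1. ]
 [-0.3  1.7]]
cupbase [0.667 0.446 0.   ]
hex1 [0.532 0.377 0.   ]
hex2 [0.551 0.31  0.   ]
mk1 [0.559 0.242 0.   ]
mk2 [0.656 0.161 0.   ]
[[0.4762828  0.18866862 0.158     ]
 [0.498074   0.28421517 0.105     ]]
```

View pics/fit.png

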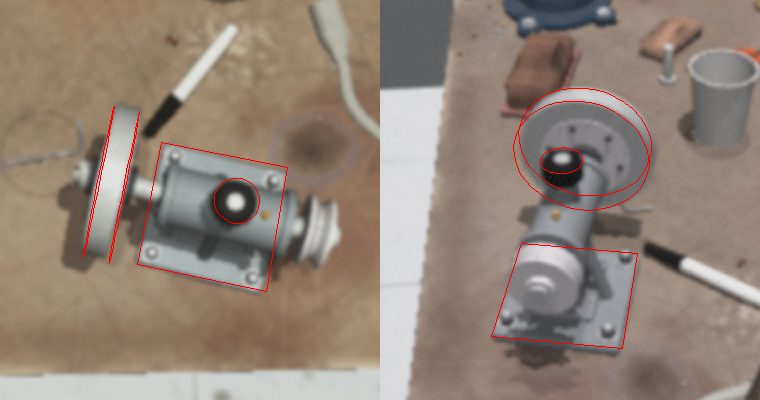

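The fit agrees with the images to about 2–3 mm: knob at (0.476, 0.189), rotor centre at (0.498, 0.284), yaw -0.224. Next I work out the moves to above the knob.

```bash
cat >> h.py <<'E'
PED=[.4763,.1887,-.224]
def toolrot(tilt=0,yaw=0):
    """pointing down, tool y along pedestal y, tilted: tilt>0 = gripper moved to +x side of rotor; yaw about tool z"""
    ey=np.array([-np.sin(PED[2]),np.cos(PED[2]),0]); z=np.array([0,0,-1.]); x=np.cross(ey,z)
    return R.from_rotvec(ey*tilt)*R.from_matrix(np.c_[x,ey,z])*R.from_euler('z',yaw)
def rel(pos,Rt,o=None):
    o=o or ctrl.get_obs(); R0=R.from_rotvec(o["tool_rot"])
    return R0.inv().apply(np.array(pos)-o["tool_pos"]).round(4),(R0.inv()*Rt).as_rotvec().round(3)
E
python3 - <<'E'
from h import *
print(rel([.4763,.1887,.25],toolrot(0,1.2)))
E
python3 -m jog --help | head -5
```

```text
(array([-0.3544, -0.2547, -0.0191]), array([-0.001,  0.   ,  0.994]))invalid input: not JSON, or not a number
```

```bash
python3 -m jog '[[[-0.04,-0.029,-0.015],[0,0,0.14]],[[-0.08,-0.058,-0.02],[0,0,0.28]],[[-0.12,-0.087,-0.02],[0,0,0.42]],[[-0.16,-0.116,-0.02],[0,0,0.56]],[[-0.2,-0.145,-0.02],[0,0,0.7]]]' 0.75; python3 - <<'E'
from h import *
print(rel([.4763,.1887,.25],toolrot(0,1.2)),ctrl.get_obs()["q"].round(2))
E
```

```text
t: 0.75
tool_pos: [0.3824, 0.3513, 0.2514]
tool_rot: [1.689, 2.649, 0.001]
contact_force: [0.9, 0.1, -0.2]
opening: 0.0641
grip_force: 0.0
(array([-0.187 ,  0.0165,  0.0015]), array([ 0.001, -0.   ,  0.289])) [ 0.6  -0.22  1.83 -0.    1.52  0.16]
```

```bash
python3 -m jog '[[[-0.045,0.004,0],[0,0,0.1]],[[-0.09,0.008,0],[0,0,0.2]],[[-0.14,0.012,0],[0,0,0.289]],[[-0.187,0.0165,0.001],[0,0,0.289]],[[-0.187,0.0165,0.001],[0,0,0.289]]]' 0.75; python3 - <<'E'
from h import *
o=ctrl.get_obs();print(rel([.4763,.1887,.25],toolrot(0,1.2)),o["q"].round(2))
d=optics.get_image("wrist")
M=np.array(d["mount"]);Rt=R.from_rotvec(o["tool_rot"])
def fish(P):
    c=(np.linalg.inv(M)@np.c_[Rt.inv().apply(np.array(P)-o["tool_pos"]),np.ones(len(P))].T)[:3].T
    th=np.arctan2(np.hypot(c[:,0],c[:,1]),c[:,2]);ph=np.arctan2(c[:,1],c[:,0])
    return np.c_[d["cx"]+d["fx"]*th*np.cos(ph),d["cy"]+d["fy"]*th*np.sin(ph)]
a=np.linspace(0,6.28,40)
kn=np.c_[.0175*np.sin(a),.0175*np.cos(a),0*a+.169]
im=cv2.resize(d["image"],(784,588),interpolation=cv2.INTER_CUBIC)
for cc in(kn,np.c_[.065*np.sin(a),0*a+.087,.105+.065*np.cos(a)],np.c_[.065*np.sin(a),0*a+.109,.105+.065*np.cos(a)]):
    cv2.polylines(im,[np.int32(fish(W(PED,cc))*1.4)],True,(0,0,255),1)
cv2.imwrite("pics/w1.png",im)
E
```

```text
t: 1.25
tool_pos: [0.4785, 0.1866, 0.2501]
tool_rot: [2.054, 2.375, -0.001]
contact_force: [-0.0, 0.3, -0.0]
opening: 0.064
grip_force: 0.0
(array([ 0.0024, -0.0019,  0.0001]), array([ 0.   ,  0.002, -0.002])) [ 0.23 -0.23  1.85 -0.    1.52  0.08]
```

View pics/w1.png

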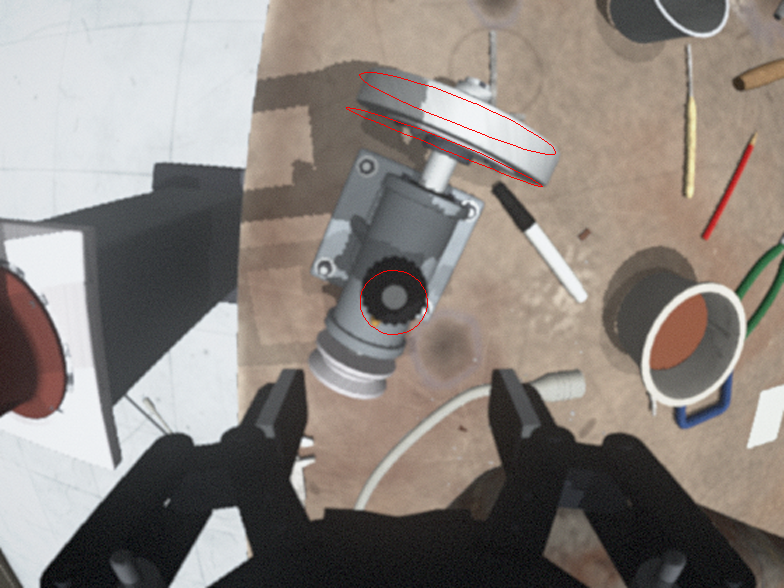

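The wrist view shows the knob's top face centred at about (395,297) against the predicted (394,302), so the knob lies about 2.5 mm further along +y. The rotor rim fits well.

```bash
python3 - <<'E'
from h import *
print(rel([.477,.191,.142],toolrot(0,1.2)))
E
```

```text
(array([ 2.300e-03, -1.000e-04,  1.081e-01]), array([-0., -0.,  0.]))
```

```bash
python3 -m jog '[[[0.002,0,0.04],[0,0,0]],[[0.002,0,0.08],[0,0,0]],[[0.002,0,0.1],[0,0,0]],[[0.002,0,0.108],[0,0,0]],[[0.002,0,0.108],[0,0,0]]]' 0.75; python3 -m jog '[[[0,0,0],[0,0,0]],[[0,0,0],[0,0,0]],[[0,0,0],[0,0,0]],[[0,0,0],[0,0,0]]]' 0.2 40;  python3 -m jog '[[[0,0,0],[0,0,0]],[[0,0,0],[0,0,0]],[[0,0,0],[0,0,0]]]'
```

```text
t: 1.8
tool_pos: [0.4752, 0.1936, 0.1413]
tool_rot: [-2.044, -2.384, 0.003]
contact_force: [-0.5, 0.1, 2.4]
opening: 0.064
grip_force: 0.0
t: 2.2
tool_pos: [0.4758, 0.1933, 0.1447]
tool_rot: [-2.045, -2.383, 0.001]
contact_force: [-6.9, -1.5, 7.4]
opening: 0.0316
grip_force: 39.9
t: 2.5
tool_pos: [0.4758, 0.1933, 0.1447]
tool_rot: [-2.045, -2.383, 0.001]
contact_force: [-7.6, -0.1, 6.5]
opening: 0.0315
grip_force: 39.9
```

```bash
python3 -m jog '[[[0,0,-0.002],[0,0,-0.12]],[[0,0,-0.002],[0,0,-0.25]],[[0,0,-0.002],[0,0,-0.38]],[[0,0,-0.002],[0,0,-0.5]],[[0,0,-0.002],[0,0,-0.5]]]'; python3 - <<'E'
from h import *
o=ctrl.get_obs();print(o["wrist_torque"],o["q"].round(2),R.from_rotvec(o["tool_rot"]).apply([0,0,1]))
d=optics.get_image("wrist");cv2.imwrite("pics/w2.png",cv2.resize(d["image"][150:420,80:480],(800,540),interpolation=cv2.INTER_CUBIC))
E
```

```text
t: 3.0
tool_pos: [0.4754, 0.1931, 0.1448]
tool_rot: [-1.392, -2.814, 0.001]
contact_force: [-6.0, 0.0, 1.3]
opening: 0.0317
grip_force: 41.1
[0.01465937 0.94454297 0.02113716] [ 0.24 -0.15  1.95  0.    1.34 -0.41] [-2.20829251e-03  2.28269512e-04 -9.99997536e-01]
```

View pics/w2.png

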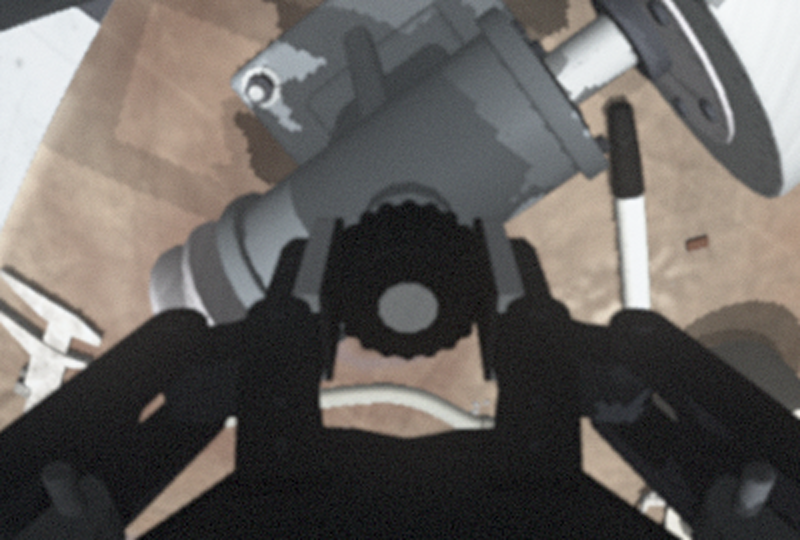

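The wrist view shows the knob (410,275) held squarely between both pads. I carry on turning.

```bash
python3 -m jog '[[[0,0,0],[0,0,-0.14]],[[0,0,0],[0,0,-0.28]],[[0,0,0],[0,0,-0.42]],[[0,0,0],[0,0,-0.56]],[[0,0,0],[0,0,-0.7]]]';python3 -m jog '[[[0,0,0],[0,0,-0.14]],[[0,0,0],[0,0,-0.28]],[[0,0,0],[0,0,-0.42]],[[0,0,0],[0,0,-0.56]],[[0,0,0],[0,0,-0.7]]]'; python3 -m jog '[[[0,0,0],[0,0,-0.14]],[[0,0,0],[0,0,-0.28]],[[0,0,0],[0,0,-0.35]],[[0,0,0],[0,0,-0.35]],[[0,0,0],[0,0,-0.35]]]'; python3 - <<'E'
from h import *
o=ctrl.get_obs();print(o["wrist_torque"],o["q"].round(2))
E
```

```text
t: 3.55
tool_pos: [0.475, 0.1926, 0.1447]
tool_rot: [-0.338, -3.12, 0.002]
contact_force: [-7.8, -2.0, 2.6]
opening: 0.0317
grip_force: 41.3
t: 4.05
tool_pos: [0.4751, 0.1921, 0.1448]
tool_rot: [0.752, -3.046, 0.002]
contact_force: [-7.6, -4.0, 2.5]
opening: 0.0319
grip_force: 41.3
t: 4.55
tool_pos: [0.4753, 0.1918, 0.1448]
tool_rot: [1.263, -2.872, 0.002]
contact_force: [-6.2, -4.7, 1.4]
opening: 0.0313
grip_force: 41.2
[-0.74244703  1.07137631  0.03036829] [ 0.24 -0.15  1.95 -0.    1.34 -2.16]
```

```bash
sed -i 's/^PED=.*/PED=[.4753,.1922,-.224]/' h.py; python3 -m jog '[[[0,0,0],[0,0,0]],[[0,0,0],[0,0,0]],[[0,0,-0.03],[0,0,0]],[[0,0,-0.07],[0,0,0.1]],[[0,0,-0.115],[0,0,0.2]]]' 0.75; python3 - <<'E'
from h import *
print(rel(W(PED,[(0,.098,.26)])[0],toolrot(0,0)),W(PED,[(0,.098,.26)]))
E
```

```text
t: 5.05
tool_pos: [0.476, 0.1929, 0.2601]
tool_rot: [0.967, -2.988, -0.0]
contact_force: [0.4, -0.9, 0.2]
opening: 0.0642
grip_force: 0.0
(array([-0.0726,  0.0646,  0.0001]), array([ 0.   , -0.001,  0.85 ])) [[0.49706888 0.28775164 0.26      ]]
```

```bash
python3 -m jog '[[[-0.015,0.013,0],[0,0,0.14]],[[-0.03,0.026,0],[0,0,0.28]],[[-0.045,0.039,0],[0,0,0.42]],[[-0.06,0.052,0],[0,0,0.56]],[[-0.0726,0.0646,0],[0,0,0.7]]]' ; python3 -m jog '[[[0,0,0],[0,0,0.1]],[[0,0,0],[0,0,0.15]],[[0,0,0],[0,0,0.15]]]'; python3 - <<'E'
from h import *
o=ctrl.get_obs();print(rel(W(PED,[(0,.098,.26)])[0],toolrot(0,0)),o["q"].round(2))
d=optics.get_image("wrist")
M=np.array(d["mount"]);Rt=R.from_rotvec(o["tool_rot"])
def fish(P):
    c=(np.linalg.inv(M)@np.c_[Rt.inv().apply(np.array(P)-o["tool_pos"]),np.ones(len(P))].T)[:3].T
    th=np.arctan2(np.hypot(c[:,0],c[:,1]),c[:,2]);ph=np.arctan2(c[:,1],c[:,0])
    return np.c_[d["cx"]+d["fx"]*th*np.cos(ph),d["cy"]+d["fy"]*th*np.sin(ph)]
a=np.linspace(0,6.28,40)
kn=np.c_[.0175*np.sin(a),.0175*np.cos(a),0*a+.169]
im=cv2.resize(d["image"],(784,588),interpolation=cv2.INTER_CUBIC)
for cc in(kn,np.c_[.065*np.sin(a),0*a+.087,.105+.065*np.cos(a)],np.c_[.065*np.sin(a),0*a+.109,.105+.065*np.cos(a)]):
    cv2.polylines(im,[np.int32(fish(W(PED,cc))*1.4)],True,(0,0,255),1)
cv2.imwrite("pics/w3.png",im)
E
```

```text
t: 5.55
tool_pos: [0.4976, 0.2891, 0.2603]
tool_rot: [0.119, 3.137, 0.002]
contact_force: [0.1, 0.3, 0.1]
opening: 0.0641
grip_force: 0.0
t: 5.85
tool_pos: [0.4973, 0.2884, 0.2601]
tool_rot: [0.344, 3.121, 0.001]
contact_force: [-1.1, -0.3, 0.4]
opening: 0.064
grip_force: 0.0
(array([ 0.0001, -0.0006,  0.0001]), array([0.001, 0.001, 0.005])) [ 0.4  -0.08  1.7   0.    1.52 -0.96]
```

View pics/w3.png

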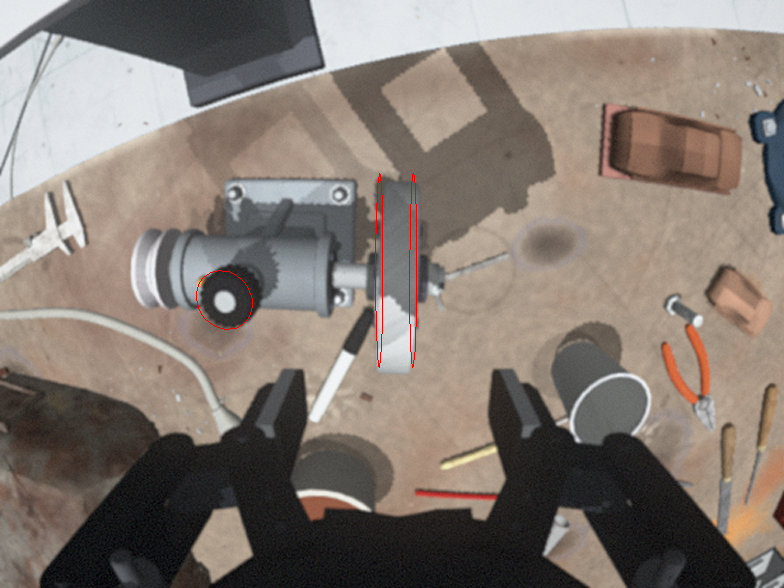

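The wrist view shows the rotor rim at x 378–418 and y 180–372 against the predicted 377–415 and 174–368. That puts it about 2 mm further along +x, and I correct for this as I descend onto the top rim.

```bash
cat >> h.py <<'E'
AX=W(PED,[(.0015,.0982,.105)])[0]; EY=np.array([-np.sin(PED[2]),np.cos(PED[2]),0]); EX=np.array([np.cos(PED[2]),np.sin(PED[2]),0])
def state():
    o=ctrl.get_obs(); Rt=R.from_rotvec(o["tool_rot"]); z=Rt.apply([0,0,1])
    ang=np.arctan2(-z@EX,-z[2])          # tilt of tool about +y
    v=o["tool_pos"]-AX; pos=np.arctan2(v@EX,v[2]); rad=np.hypot(v@EX,v[2])
    F,T=o["contact_force"],o["wrist_torque"]
    tau=[float((T+np.cross(o["tool_pos"]-L*z-AX,F))@EY) for L in(0.,.17,.18,.19)]
    return o,ang,pos,rad,tau
if __name__=="__main__":
    import sys,json
    o,ang,pos,rad,tau=state()
    print("t%.2f ang %.3f pos %.3f rad %.4f tau"%(o["t"],ang,pos,rad),np.round(tau,3),"F",o["contact_force"].round(1),"op %.4f"%o["opening"])
    open("log.jsonl","a").write(json.dumps({"tag":sys.argv[1] if len(sys.argv)>1 else "",**{k:np.asarray(v).tolist() for k,v in o.items()}})+"\n")
E
python3 -m jog '[[[-0.0015,0,0.045],[0,0,0]],[[-0.0015,0,0.085],[0,0,0]],[[-0.0015,0,0.115],[0,0,0]],[[-0.0015,0,0.115],[0,0,0]]]'; python3 -m jog '[[[0,0,0],[0,0,0]],[[0,0,0],[0,0,0]],[[0,0,0],[0,0,0]],[[0,0,0],[0,0,0]],[[0,0,0],[0,0,0]]]' 0.1 70; python3 h.py rest; python3 -c "
from h import *;o=ctrl.get_obs();print(o['wrist_torque'],o['q'])"
```

```text
t: 6.3
tool_pos: [0.4951, 0.2861, 0.1389]
tool_rot: [-0.342, -3.114, 0.007]
contact_force: [-1.1, -0.5, 0.5]
opening: 0.0637
grip_force: 0.0
t: 6.8
tool_pos: [0.4999, 0.2875, 0.1477]
tool_rot: [0.346, 3.118, 0.001]
contact_force: [-1.0, -2.3, 6.1]
opening: 0.0207
grip_force: 68.9
t6.80 ang -0.004 pos 0.030 rad 0.0428 tau [0.112 0.033 0.029 0.024] F [-1.  -2.3  6.1] op 0.0207
[-0.6358448   0.28879612 -0.82433723] [ 3.93471031e-01  1.81028804e-03  1.80764792e+00 -1.18402228e-03
  1.32813568e+00 -9.55874524e-01]
```

```bash
A='[[[-0.004,0,0.0002],[0,0.1,0]],[[-0.0079,0,0.0008],[0,0.2,0]]]'; 
python3 -m jog '[[[-0.004,0,0.0002],[0,0.1,0]],[[-0.0079,0,0.0008],[0,0.2,0]]]' >/dev/null; python3 h.py p
python3 -m jog '[[[-0.004,0,0.0002],[0,0.1,0]],[[-0.0079,0,0.0008],[0,0.2,0]]]' >/dev/null; python3 h.py p
python3 -m jog '[[[-0.004,0,0.0002],[0,0.1,0]],[[-0.0079,0,0.0008],[0,0.2,0]]]' >/dev/null; python3 h.py p
python3 -m jog '[[[0.004,0,0.0002],[0,-0.1,0]],[[0.0079,0,0.0008],[0,-0.2,0]]]' >/dev/null; python3 h.py n
python3 -m jog '[[[0.004,0,0.0002],[0,-0.1,0]],[[0.0079,0,0.0008],[0,-0.2,0]]]' >/dev/null; python3 h.py n
python3 -m jog '[[[0.004,0,0.0002],[0,-0.1,0]],[[0.0079,0,0.0008],[0,-0.2,0]]]' >/dev/null; python3 h.py n
python3 -m jog '[[[0.004,0,0.0002],[0,-0.1,0]],[[0.0079,0,0.0008],[0,-0.2,0]]]' ; python3 h.py n
python3 -c "
from h import *;o=ctrl.get_obs();print(o['wrist_torque'],o['q'])"
```

```text
t7.00 ang 0.198 pos 0.217 rad 0.0434 tau [-0.092 -0.169 -0.173 -0.178] F [-0.8 -5.8  4.8] op 0.0208
t7.20 ang 0.399 pos 0.410 rad 0.0439 tau [ 0.089 -0.533 -0.569 -0.606] F [-3.  -8.2  6.9] op 0.0210
t7.40 ang 0.598 pos 0.606 rad 0.0444 tau [-0.394 -0.434 -0.436 -0.439] F [ 1.3 -9.3  5.4] op 0.0204
t7.60 ang 0.386 pos 0.553 rad 0.0414 tau [-2.312  0.225  0.374  0.523] F [ 10.7  -4.  -11.8] op 0.0210
t7.80 ang 0.180 pos 0.349 rad 0.0408 tau [-3.014  0.403  0.604  0.805] F [ 17.7  -0.6 -16.8] op 0.0208
t8.00 ang -0.019 pos 0.133 rad 0.0404 tau [-2.804  0.485  0.679  0.872] F [ 20.2  -0.2 -18. ] op 0.0212
t: 8.2
tool_pos: [0.4961, 0.2887, 0.1449]
tool_rot: [0.321, 2.906, -0.029]
contact_force: [19.9, 0.0, -16.3]
opening: 0.0207
grip_force: 74.1
t8.20 ang -0.219 pos -0.066 rad 0.0400 tau [-1.819  0.792  0.946  1.099] F [ 19.9   0.  -16.3] op 0.0207
[-0.46157004 -2.5091017  -0.81397162] [ 0.46270811 -0.09847088  1.92099922 -0.14682908  1.14934416 -0.8394504 ]
```

```bash

python3 -m jog '[[[0,0,0],[0,0,0]],[[0,0,0],[0,0,0]],[[0,0,0],[0,0,0]],[[0,0,0],[0,0,0]]]' 0.7 >/dev/null; python3 h.py free
python3 -m jog '[[[0.004,0,0.0002],[0,-0.1,0]],[[0.0079,0,0.0008],[0,-0.2,0]],[[0.0118,0,0.0018],[0,-0.3,0]],[[0.0118,0,0.0018],[0,-0.3,0]],[[0.0118,0,0.0018],[0,-0.3,0]]]' >/dev/null; python3 h.py free
python3 -m jog '[[[0.004,0,0.0002],[0,-0.1,0]],[[0.0079,0,0.0008],[0,-0.2,0]],[[0.0118,0,0.0018],[0,-0.3,0]],[[0.0118,0,0.0018],[0,-0.3,0]],[[0.0118,0,0.0018],[0,-0.3,0]]]'; python3 h.py free
tail -3 log.jsonl | cut -c1-2000 | python3 -c "
import sys,json,numpy as np
for l in sys.stdin:
  d=json.loads(l);print(*[np.round(d[k],3) for k in('q','contact_force','wrist_torque','tool_pos')])"
```

```text
t8.60 ang -0.201 pos -0.188 rad 0.0402 tau [ 0.054 -0.096 -0.105 -0.114] F [-1.1 -0.9 -0.1] op 0.0597
t9.10 ang -0.498 pos -0.513 rad 0.0397 tau [0.262 0.351 0.356 0.361] F [0.1 0.  0.9] op 0.0597
t: 9.6
tool_pos: [0.4711, 0.2939, 0.1327]
tool_rot: [0.257, 2.332, -0.108]
contact_force: [-0.1, 0.3, -0.0]
opening: 0.0596
grip_force: 0.0
t9.60 ang -0.798 pos -0.794 rad 0.0395 tau [0.326 0.307 0.306 0.305] F [-0.1  0.3 -0. ] op 0.0596
[ 0.464 -0.098  1.919 -0.136  1.166 -0.844] [-1.108 -0.931 -0.149] [-0.003  0.093  0.002] [0.491 0.29  0.145]
[ 0.586 -0.204  2.073 -0.434  0.959 -0.571] [0.127 0.016 0.867] [ 0.031  0.24  -0.028] [0.48  0.292 0.14 ]
[ 0.715 -0.224  2.195 -0.879  0.845 -0.139] [-0.075  0.277 -0.025] [0.097 0.317 0.016] [0.471 0.294 0.133]
```

Free-air readings show a gravity bias in the torque of about -0.45·sin(tilt). I now grip harder at tilt -0.8 and sweep to and fro, taking one reading per row.

```bash
rm log.jsonl
python3 -m jog '[[[0,0,0],[0,0,0]],[[0,0,0],[0,0,0]],[[0,0,0],[0,0,0]],[[0,0,0],[0,0,0]]]' 0.1 118 >/dev/null; python3 h.py rest
python3 -m jog '[[[-0.004,0,0.0002],[0,0.1,0]]]' >/dev/null; python3 h.py p
python3 -m jog '[[[-0.004,0,0.0002],[0,0.1,0]]]' >/dev/null; python3 h.py p
python3 -m jog '[[[-0.004,0,0.0002],[0,0.1,0]]]' >/dev/null; python3 h.py p
python3 -m jog '[[[-0.004,0,0.0002],[0,0.1,0]]]' >/dev/null; python3 h.py p
python3 -m jog '[[[-0.004,0,0.0002],[0,0.1,0]]]' >/dev/null; python3 h.py p
python3 -m jog '[[[-0.004,0,0.0002],[0,0.1,0]]]' >/dev/null; python3 h.py p
python3 -m jog '[[[-0.004,0,0.0002],[0,0.1,0]]]' >/dev/null; python3 h.py p
python3 -m jog '[[[-0.004,0,0.0002],[0,0.1,0]]]' >/dev/null; python3 h.py p
python3 -m jog '[[[-0.004,0,0.0002],[0,0.1,0]]]' >/dev/null; python3 h.py p
python3 -m jog '[[[-0.004,0,0.0002],[0,0.1,0]]]' >/dev/null; python3 h.py p
python3 -m jog '[[[-0.004,0,0.0002],[0,0.1,0]]]' >/dev/null; python3 h.py p
python3 -m jog '[[[-0.004,0,0.0002],[0,0.1,0]]]' >/dev/null; python3 h.py p
python3 -m jog '[[[-0.004,0,0.0002],[0,0.1,0]]]' >/dev/null; python3 h.py p
python3 -m jog '[[[-0.004,0,0.0002],[0,0.1,0]]]' >/dev/null; python3 h.py p
python3 -m jog '[[[-0.004,0,0.0002],[0,0.1,0]]]' >/dev/null; python3 h.py p
python3 -m jog '[[[-0.004,0,0.0002],[0,0.1,0]]]' ; python3 h.py p
python3 -c "
from h import *;o=ctrl.get_obs();print(o['q'])"
```

```text
t10.00 ang -0.801 pos -0.761 rad 0.0406 tau [0.409 0.477 0.481 0.485] F [2.3 7.6 0. ] op 0.0196
t10.10 ang -0.701 pos -0.678 rad 0.0409 tau [-0.693  0.437  0.504  0.57 ] F [ 18.8  -1.6 -11.8] op 0.0194
t10.20 ang -0.598 pos -0.565 rad 0.0411 tau [-0.301  0.339  0.376  0.414] F [ 9.4 -1.  -7. ] op 0.0196
t10.30 ang -0.498 pos -0.461 rad 0.0414 tau [-0.212  0.161  0.183  0.205] F [ 4.2 -0.9 -3.3] op 0.0199
t10.40 ang -0.398 pos -0.359 rad 0.0417 tau [-0.16   0.111  0.127  0.143] F [ 1.9 -1.4 -1.1] op 0.0199
t10.50 ang -0.298 pos -0.258 rad 0.0420 tau [-0.127 -0.106 -0.104 -0.103] F [-0.8 -2.7  1.1] op 0.0194
t10.60 ang -0.198 pos -0.159 rad 0.0423 tau [-0.001  0.036  0.038  0.04 ] F [-1.4 -4.6  3. ] op 0.0195
t10.70 ang -0.098 pos -0.059 rad 0.0426 tau [ 0.049 -0.199 -0.213 -0.228] F [-3.3 -6.5  3.2] op 0.0198
t10.80 ang 0.002 pos 0.040 rad 0.0429 tau [ 0.133 -0.174 -0.192 -0.21 ] F [-3.1 -5.6  6. ] op 0.0196
t10.90 ang 0.102 pos 0.138 rad 0.0432 tau [ 0.151 -0.322 -0.35  -0.378] F [-4.  -7.9  6.1] op 0.0196
t11.00 ang 0.201 pos 0.239 rad 0.0432 tau [ 0.168 -0.006 -0.017 -0.027] F [-1.
[... 157 characters left out ...]
0437 tau [ 0.073 -0.451 -0.482 -0.512] F [-1.7 -7.7  8. ] op 0.0197
t11.30 ang 0.501 pos 0.524 rad 0.0441 tau [ 0.214 -0.324 -0.356 -0.388] F [ -1.5 -10.    8. ] op 0.0199
t11.40 ang 0.600 pos 0.619 rad 0.0443 tau [ 0.15  -0.592 -0.636 -0.679] F [ -1.5 -10.    8.9] op 0.0195
t11.50 ang 0.700 pos 0.713 rad 0.0445 tau [ 0.086 -0.784 -0.835 -0.886] F [ -1.4 -11.5   9.4] op 0.0197
t: 11.6
tool_pos: [0.5298, 0.2791, 0.136]
tool_rot: [-0.26, -2.33, -0.112]
contact_force: [-0.9, -10.9, 8.8]
opening: 0.0197
grip_force: 122.1
t11.60 ang 0.800 pos 0.806 rad 0.0448 tau [ 0.13  -0.761 -0.813 -0.866] F [ -0.9 -10.9   8.8] op 0.0197
[ 0.21522284  0.50997129  1.37495424  0.33984612  1.98486118 -1.11536648]
```

```bash

python3 -m jog '[[[0.004,0,0.0002],[0,-0.1,0]]]' >/dev/null; python3 h.py n
python3 -m jog '[[[0.004,0,0.0002],[0,-0.1,0]]]' >/dev/null; python3 h.py n
python3 -m jog '[[[0.004,0,0.0002],[0,-0.1,0]]]' >/dev/null; python3 h.py n
python3 -m jog '[[[0.004,0,0.0002],[0,-0.1,0]]]' >/dev/null; python3 h.py n
python3 -m jog '[[[0.004,0,0.0002],[0,-0.1,0]]]' >/dev/null; python3 h.py n
python3 -m jog '[[[0.004,0,0.0002],[0,-0.1,0]]]' >/dev/null; python3 h.py n
python3 -m jog '[[[0.004,0,0.0002],[0,-0.1,0]]]' >/dev/null; python3 h.py n
python3 -m jog '[[[0.004,0,0.0002],[0,-0.1,0]]]' >/dev/null; python3 h.py n
python3 -m jog '[[[0.004,0,0.0002],[0,-0.1,0]]]' >/dev/null; python3 h.py n
python3 -m jog '[[[0.004,0,0.0002],[0,-0.1,0]]]' >/dev/null; python3 h.py n
python3 -m jog '[[[0.004,0,0.0002],[0,-0.1,0]]]' >/dev/null; python3 h.py n
python3 -m jog '[[[0.004,0,0.0002],[0,-0.1,0]]]' >/dev/null; python3 h.py n
python3 -m jog '[[[0.004,0,0.0002],[0,-0.1,0]]]' >/dev/null; python3 h.py n
python3 -m jog '[[[0.004,0,0.0002],[0,-0.1,0]]]' >/dev/null; python3 h.py n
python3 -m jog '[[[0.004,0,0.0002],[0,-0.1,0]]]' >/dev/null; python3 h.py n
python3 -m jog '[[[0.004,0,0.0002],[0,-0.1,0]]]' >/dev/null; python3 h.py n
cat > fit.py <<'E'
from h import *
import json
D=[json.loads(l) for l in open("log.jsonl")]
sg=np.array([{'p':1,'n':-1}.get(d["tag"],0) for d in D])
P=np.array([d["tool_pos"] for d in D])-AX; F=np.array([d["contact_force"] for d in D]);T=np.array([d["wrist_torque"] for d in D])
Z=np.array([R.from_rotvec(d["tool_rot"]).apply([0,0,1]) for d in D]); ang=np.arctan2(-Z@EX,-Z[:,2])
px,pz=P@EX,P[:,2]; s,c=np.sin(ang),np.cos(ang)
for w in(1,-1):
    m=sg==w; m[np.flatnonzero(m)[:2]]=False
    n=m.sum(); A=np.zeros((2*n,4)); A[:n,0]=1;A[n:,1]=1;A[:n,2]=s[m];A[n:,2]=c[m];A[:n,3]=c[m];A[n:,3]=-s[m]
    x,res,*_=np.linalg.lstsq(A,np.r_[px[m],pz[m]],rcond=None); print("centre",w,x.round(4),np.sqrt(res/2/n))
# torque about axle at C offset, arm L
def fit(C,L,ph=0.):
    ref=P-L*Z-(C[0]*EX+np.array([0,0,C[1]]))
    tau=(T+np.cross(ref,F))@EY+.45*s
    m=sg!=0
    for w in(1,-1): m[np.flatnonzero(sg==w)[:3]]=False
    # tau(on tool)= -D*sg + a*sin + b*cos
    A=np.c_[-sg,s,c][m]; x,res,*_=np.linalg.lstsq(A,tau[m],rcond=None)
    return x,np.sqrt(res/m.sum()),tau
if __name__=="__main__":
    for C in([0,0],[.002,0],[.003,0]):
        for L in(.16,.175,.19):
            x,e,tau=fit(C,L); print(C,L,"D,a,b",x.round(3),e.round(3),"amp",np.hypot(x[1],x[2]).round(3))
E
python3 fit.py
```

```text
t11.70 ang 0.702 pos 0.863 rad 0.0425 tau [-0.459 -0.184 -0.168 -0.152] F [ 0.9 -5.1 -0.1] op 0.0197
t11.80 ang 0.589 pos 0.745 rad 0.0421 tau [-1.78   0.059  0.167  0.275] F [ 7.7 -4.8 -6.7] op 0.0196
t11.90 ang 0.485 pos 0.642 rad 0.0419 tau [-2.231  0.172  0.314  0.455] F [  9.8  -4.8 -10.1] op 0.0196
t12.00 ang 0.383 pos 0.544 rad 0.0416 tau [-2.46   0.419  0.588  0.758] F [ 13.2  -3.6 -11.5] op 0.0196
t12.10 ang 0.282 pos 0.448 rad 0.0414 tau [-2.677  0.113  0.277  0.441] F [ 13.6  -1.9 -11.9] op 0.0196
t12.20 ang 0.181 pos 0.350 rad 0.0411 tau [-2.736  0.347  0.528  0.71 ] F [ 16.1  -0.4 -14.5] op 0.0193
t12.30 ang 0.081 pos 0.252 rad 0.0408 tau [-2.834  0.52   0.717  0.915] F [ 19.   -0.1 -15.9] op 0.0200
t12.40 ang -0.019 pos 0.153 rad 0.0405 tau [-2.943  0.408  0.605  0.802] F [ 21.    2.1 -16.9] op 0.0196
t12.50 ang -0.119 pos 0.055 rad 0.0402 tau [-2.998  0.724  0.943  1.162] F [ 25.5   2.3 -19.2] op 0.0196
t12.60 ang -0.219 pos -0.046 rad 0.0400 tau [-3.171  0.657  0.882  1.108] F [ 29.2   2.8 -21.7] op 0.0196
t12.70 ang -0.318 pos -0.148 rad 0.0396 tau [-3.274  0.757  0.
[... 547 characters left out ...]
4.1   2.6 -30.4] op 0.0195
centre 1 [ 0.0029  0.0005  0.0422 -0.0012] [8.25373841e-05]
centre -1 [ 0.0026 -0.0016  0.0416  0.0041] [0.00041255]
[0, 0] 0.16 D,a,b [ 0.248 -0.228  0.1  ] [0.115] amp 0.249
[0, 0] 0.175 D,a,b [ 0.4   -0.261  0.238] [0.121] amp 0.353
[0, 0] 0.19 D,a,b [ 0.552 -0.293  0.376] [0.136] amp 0.477
[0.002, 0] 0.16 D,a,b [ 0.226 -0.204  0.085] [0.115] amp 0.221
[0.002, 0] 0.175 D,a,b [ 0.378 -0.236  0.223] [0.121] amp 0.325
[0.002, 0] 0.19 D,a,b [ 0.53  -0.268  0.361] [0.136] amp 0.45
[0.003, 0] 0.16 D,a,b [ 0.216 -0.192  0.077] [0.115] amp 0.207
[0.003, 0] 0.175 D,a,b [ 0.368 -0.224  0.215] [0.121] amp 0.311
[0.003, 0] 0.19 D,a,b [ 0.52  -0.256  0.353] [0.136] amp 0.436
```

```bash
sed -i 's/^AX=.*/AX=W(PED,[(.0044,.0982,.1055)])[0]/' h.py; sed -i 's/EY=np.array/EY=np.array/' h.py
python3 h.py rest
python3 -m jog '[[[0,0,0],[0,0,0]],[[0,0,0],[0,0,0]],[[0,0,0],[0,0,0]],[[0,0,0],[0,0,0]]]' 0.6 >/dev/null; python3 h.py free
python3 - <<'E'
from h import *
Z=toolrot(-.8).apply([0,0,1]); o=ctrl.get_obs()
t=AX-.041*Z; t+=EY*((o["tool_pos"]-t)@EY)
print(rel(t,toolrot(-.8)), (o["tool_pos"]-AX)@EY)
E
```

```text
Traceback (most recent call last):
  File "h.py", line 28, in <module>
    o,ang,pos,rad,tau=state()
                      ~~~~~^^
  File "h.py", line 21, in state
    ang=np.arctan2(-z@EX,-z[2])          # tilt of tool about +y
                      ^^
NameError: name 'EX' is not defined. Did you mean: 'AX'?
Traceback (most recent call last):
  File "h.py", line 28, in <module>
    o,ang,pos,rad,tau=state()
                      ~~~~~^^
  File "h.py", line 21, in state
    ang=np.arctan2(-z@EX,-z[2])          # tilt of tool about +y
                      ^^
NameError: name 'EX' is not defined. Did you mean: 'AX'?
Traceback (most recent call last):
NameError: name 'EY' is not defined
```

```bash
sed -i 's/^AX=.*/AX=W(PED,[(.0044,.0982,.1055)])[0]; EY=np.array([-np.sin(PED[2]),np.cos(PED[2]),0]); EX=np.array([np.cos(PED[2]),np.sin(PED[2]),0])/' h.py
python3 h.py free
python3 - <<'E'
from h import *
Z=toolrot(-.8).apply([0,0,1]); o=ctrl.get_obs()
t=AX-.041*Z; t+=EY*((o["tool_pos"]-t)@EY)
print(rel(t,toolrot(-.8)), (o["tool_pos"]-AX)@EY)
E
```

```text
t13.60 ang -0.800 pos -0.851 rad 0.0417 tau [0.347 0.456 0.462 0.469] F [ 0.5 -0.7  0.3] op 0.0510
(array([-0.0021, -0.    ,  0.0007]), array([0.004, 0.   , 0.002])) -4.0480596670744116e-05
```

```bash

python3 -m jog '[[[-0.0021,0,0.0007],[0.004,0,0.002]],[[-0.0021,0,0.0007],[0.004,0,0.002]]]' >/dev/null
python3 -m jog '[[[0,0,0],[0,0,0]],[[0,0,0],[0,0,0]],[[0,0,0],[0,0,0]],[[0,0,0],[0,0,0]]]' 0.1 118 >/dev/null; python3 h.py grip
python3 -m jog '[[[-0.0041,0,0.0002],[0,0.1,0]]]' >/dev/null; python3 h.py p
python3 -m jog '[[[-0.0041,0,0.0002],[0,0.1,0]]]' >/dev/null; python3 h.py p
python3 -m jog '[[[-0.0041,0,0.0002],[0,0.1,0]]]' >/dev/null; python3 h.py p
python3 -m jog '[[[-0.0041,0,0.0002],[0,0.1,0]]]' >/dev/null; python3 h.py p
python3 -m jog '[[[-0.0041,0,0.0002],[0,0.1,0]]]' >/dev/null; python3 h.py p
python3 -m jog '[[[-0.0041,0,0.0002],[0,0.1,0]]]' >/dev/null; python3 h.py p
python3 -m jog '[[[-0.0041,0,0.0002],[0,0.1,0]]]' >/dev/null; python3 h.py p
python3 -m jog '[[[-0.0041,0,0.0002],[0,0.1,0]]]' >/dev/null; python3 h.py p
python3 -m jog '[[[-0.0041,0,0.0002],[0,0.1,0]]]' >/dev/null; python3 h.py p
python3 -m jog '[[[-0.0041,0,0.0002],[0,0.1,0]]]' >/dev/null; python3 h.py p
python3 -m jog '[[[-0.0041,0,0.0002],[0,0.1,0]]]' >/dev/null; python3 h.py p
python3 -m jog '[[[-0.0041,0,0.0002],[0,0.1,0]]]' >/dev/null; python3 h.py p
python3 -m jog '[[[-0.0041,0,0.0002],[0,0.1,0]]]' >/dev/null; python3 h.py p
python3 -m jog '[[[-0.0041,0,0.0002],[0,0.1,0]]]' >/dev/null; python3 h.py p
python3 -m jog '[[[-0.0041,0,0.0002],[0,0.1,0]]]' >/dev/null; python3 h.py p
python3 -m jog '[[[-0.0041,0,0.0002],[0,0.1,0]]]' >/dev/null; python3 h.py p
python3 -m jog '[[[0,0,0],[0,0,0]],[[0,0,0],[0,0,0]],[[0,0,0],[0,0,0]],[[0,0,0],[0,0,0]]]' 0.6 >/dev/null; python3 h.py free
python3 -m jog '[[[0,0,0],[0,0,0]],[[0,0,0],[0,0,0]],[[0,0,0],[0,0,0]],[[0,0,0],[0,0,0]]]' 0.1 118 >/dev/null; python3 h.py grip
python3 -m jog '[[[0.0041,0,0.0002],[0,-0.1,0]]]' >/dev/null; python3 h.py n
python3 -m jog '[[[0.0041,0,0.0002],[0,-0.1,0]]]' >/dev/null; python3 h.py n
python3 -m jog '[[[0.0041,0,0.0002],[0,-0.1,0]]]' >/dev/null; python3 h.py n
python3 -m jog '[[[0.0041,0,0.0002],[0,-0.1,0]]]' >/dev/null; python3 h.py n
python3 -m jog '[[[0.0041,0,0.0002],[0,-0.1,0]]]' >/dev/null; python3 h.py n
python3 -m jog '[[[0.0041,0,0.0002],[0,-0.1,0]]]' >/dev/null; python3 h.py n
python3 -m jog '[[[0.0041,0,0.0002],[0,-0.1,0]]]' >/dev/null; python3 h.py n
python3 -m jog '[[[0.0041,0,0.0002],[0,-0.1,0]]]' >/dev/null; python3 h.py n
python3 -m jog '[[[0.0041,0,0.0002],[0,-0.1,0]]]' >/dev/null; python3 h.py n
python3 -m jog '[[[0.0041,0,0.0002],[0,-0.1,0]]]' >/dev/null; python3 h.py n
python3 -m jog '[[[0.0041,0,0.0002],[0,-0.1,0]]]' >/dev/null; python3 h.py n
python3 -m jog '[[[0.0041,0,0.0002],[0,-0.1,0]]]' >/dev/null; python3 h.py n
python3 -m jog '[[[0.0041,0,0.0002],[0,-0.1,0]]]' >/dev/null; python3 h.py n
python3 -m jog '[[[0.0041,0,0.0002],[0,-0.1,0]]]' >/dev/null; python3 h.py n
python3 -m jog '[[[0.0041,0,0.0002],[0,-0.1,0]]]' >/dev/null; python3 h.py n
python3 -m jog '[[[0.0041,0,0.0002],[0,-0.1,0]]]' >/dev/null; python3 h.py n
```

```text
t14.20 ang -0.800 pos -0.809 rad 0.0415 tau [0.566 0.292 0.276 0.26 ] F [ 0.4  9.3 -0.6] op 0.0198
t14.30 ang -0.700 pos -0.728 rad 0.0416 tau [-0.41   0.608  0.668  0.728] F [ 18.3  -0.8 -12.1] op 0.0199
t14.40 ang -0.596 pos -0.619 rad 0.0415 tau [-0.012  0.311  0.33   0.349] F [ 8.2  1.  -8.1] op 0.0195
t14.50 ang -0.496 pos -0.516 rad 0.0415 tau [0.108 0.381 0.397 0.413] F [ 5.   0.5 -5.4] op 0.0196
t14.60 ang -0.395 pos -0.417 rad 0.0415 tau [0.12  0.073 0.071 0.068] F [ 1.   0.1 -3.1] op 0.0195
t14.70 ang -0.295 pos -0.315 rad 0.0415 tau [ 0.251 -0.018 -0.034 -0.049] F [-1.5 -1.1 -1.4] op 0.0194
t14.80 ang -0.195 pos -0.215 rad 0.0415 tau [0.346 0.104 0.089 0.075] F [-2.  -2.3 -0.1] op 0.0196
t14.90 ang -0.095 pos -0.115 rad 0.0415 tau [ 0.399 -0.004 -0.027 -0.051] F [-3.2 -2.9  0.8] op 0.0196
t15.00 ang 0.005 pos -0.015 rad 0.0416 tau [0.522 0.061 0.033 0.006] F [-3.8 -4.4  0.5] op 0.0201
t15.10 ang 0.106 pos 0.086 rad 0.0416 tau [ 0.497 -0.248 -0.292 -0.335] F [-5.1 -4.2  3.3] op 0.0198
t15.20 ang 0.206 pos 0.186 rad 0.0417 tau [ 0.521 -0.42  -0.475 -0.531] F [-6.2 -5.5  3.8]
[... 1762 characters left out ...]
8 tau [-0.309  0.551  0.601  0.652] F [ 8.1  4.1 -8.6] op 0.0197
t17.70 ang -0.306 pos -0.304 rad 0.0408 tau [-0.254  0.973  1.046  1.118] F [ 12.4   5.2 -10.7] op 0.0199
t17.80 ang -0.406 pos -0.405 rad 0.0408 tau [-0.361  0.9    0.974  1.048] F [ 15.4   6.6 -12.7] op 0.0198
t17.90 ang -0.506 pos -0.505 rad 0.0408 tau [-0.482  0.649  0.715  0.781] F [ 18.3   8.1 -15.2] op 0.0195
t18.00 ang -0.605 pos -0.614 rad 0.0407 tau [-0.448  0.744  0.814  0.884] F [ 24.7   6.9 -20.3] op 0.0194
t18.10 ang -0.705 pos -0.713 rad 0.0407 tau [-0.304  0.723  0.784  0.844] F [ 30.2   7.8 -23.3] op 0.0198
t18.20 ang -0.804 pos -0.810 rad 0.0408 tau [-0.031  0.756  0.802  0.849] F [ 36.9   7.5 -26.6] op 0.0193
```

```bash
cat > fit2.py <<'E'
from h import *
import json
D=[json.loads(l) for l in open("log.jsonl")]
D=[d for d in D if d["t"]>13.5]
f=[d for d in D if d["tag"]=="free"]
def A(d): z=R.from_rotvec(d["tool_rot"]).apply([0,0,1]); return np.arctan2(-z@EX,-z[2])
print("free",[(round(A(d),2),round(float(np.array(d["wrist_torque"])@EY),3),np.round(d["contact_force"],1)) for d in f])
M=[]
for i,d in enumerate(D):
    if d["tag"] in "pn" and d["tag"]==D[max(i-2,0)]["tag"]: M.append(d)
sg=np.array([1 if d["tag"]=="p" else -1 for d in M]); ang=np.array([A(d) for d in M])
P=np.array([d["tool_pos"] for d in M])-AX; F=np.array([d["contact_force"] for d in M]);T=np.array([d["wrist_torque"] for d in M])
Z=np.array([R.from_rotvec(d["tool_rot"]).apply([0,0,1]) for d in M])
G=P-.02*Z; rho=np.arctan2(G@EX,G[:,2]); s,c=np.sin(rho),np.cos(rho)
def tau(L,g,cx=0,cz=0): return (T+np.cross(P-L*Z-cx*EX-np.array([0,0,cz]),F))@EY+g*np.sin(ang)
for g in(.4,.45,.5):
  for L in(.15,.16,.17,.18):
    y=tau(L,g); x,res,*_=np.linalg.lstsq(np.c_[-sg,s,c],y,rcond=None)
    print(g,L,"D %.3f a %.3f b %.3f"%tuple(x),"rms %.3f W %.3f psi0 %.0f"%(np.sqrt(res[0]/len(y)),np.hypot(x[1],x[2]),np.degrees(np.arctan2(-x[2],-x[1]))))
# Bayesian fit with the given ranges as priors
def fun(p):
    D_,W_,ps,L,g,cx,cz=p
    r=(tau(L,g,cx,cz)-(-D_*sg-W_*np.sin(rho+ps)))/.11
    return np.r_[r,(D_-.285)/.035,(W_-.175)/.018,(L-.172)/.012,(g-.46)/.04,cx/.0007,cz/.0007]
best=min((least_squares(fun,[.28,.17,q,.17,.46,0,0]) for q in(-2,-1,0,1,2,3)),key=lambda r:r.cost)
cov=np.linalg.inv(best.jac.T@best.jac)
print("D W psi0 L g cx cz",best.x.round(4),"psi0 deg %.1f +- %.1f"%(np.degrees(best.x[2]),np.degrees(np.sqrt(cov[2,2]))),"cost",best.cost,len(sg))
print("rho now",rho[-1])
E
python3 fit2.py
```

```text
free [(np.float64(-0.8), 0.321, array([ 0.5, -0.7,  0.3])), (np.float64(0.8), -0.327, array([ 0. , -0.4,  0.4]))]
0.4 0.15 D 0.235 a -0.123 b 0.188 rms 0.119 W 0.224 psi0 -57
0.4 0.16 D 0.270 a -0.170 b 0.195 rms 0.126 W 0.259 psi0 -49
0.4 0.17 D 0.304 a -0.217 b 0.202 rms 0.132 W 0.297 psi0 -43
0.4 0.18 D 0.338 a -0.265 b 0.209 rms 0.140 W 0.338 psi0 -38
0.45 0.15 D 0.235 a -0.073 b 0.188 rms 0.119 W 0.202 psi0 -69
0.45 0.16 D 0.269 a -0.120 b 0.195 rms 0.126 W 0.229 psi0 -58
0.45 0.17 D 0.304 a -0.168 b 0.202 rms 0.132 W 0.263 psi0 -50
0.45 0.18 D 0.338 a -0.215 b 0.210 rms 0.140 W 0.300 psi0 -44
0.5 0.15 D 0.235 a -0.024 b 0.188 rms 0.119 W 0.190 psi0 -83
0.5 0.16 D 0.269 a -0.071 b 0.195 rms 0.125 W 0.208 psi0 -70
0.5 0.17 D 0.303 a -0.118 b 0.203 rms 0.132 W 0.235 psi0 -60
0.5 0.18 D 0.338 a -0.166 b 0.210 rms 0.140 W 0.267 psi0 -52
D W psi0 L g cx cz [ 2.5680e-01  1.8300e-01  4.9444e+00  1.5220e-01  4.6870e-01 -1.0000e-04
 -1.0000e-04] psi0 deg 283.3 +- 20.2 cost 18.948675696340615 28
rho now -0.808328532840398
```

```bash

python3 -m jog '[[[-0.0057,0,0.0004],[0,0.14,0]],[[-0.0113,0,0.0016],[0,0.28,0]],[[-0.0167,0,0.0036],[0,0.42,0]],[[-0.0218,0,0.0063],[0,0.56,0]],[[-0.0264,0,0.0096],[0,0.7,0]]]' >/dev/null; python3 h.py x
python3 -m jog '[[[-0.0057,0,0.0004],[0,0.14,0]],[[-0.0113,0,0.0016],[0,0.28,0]],[[-0.0167,0,0.0036],[0,0.42,0]],[[-0.0218,0,0.0063],[0,0.56,0]],[[-0.0264,0,0.0096],[0,0.7,0]]]' >/dev/null; python3 h.py x
python3 -m jog '[[[-0.0041,0,0.0002],[0,0.1,0]],[[-0.0081,0,0.0008],[0,0.2,0]],[[-0.0081,0,0.0008],[0,0.2,0]]]' >/dev/null; python3 h.py end
python3 -m jog '[[[0,0,0],[0,0,0]],[[0,0,0],[0,0,0]],[[0,0,0],[0,0,0]]]' 0.6 >/dev/null; python3 h.py free
python3 -m jog '[[[0.0057,0,0.0004],[0,-0.14,0]],[[0.0113,0,0.0016],[0,-0.28,0]],[[0.0167,0,0.0036],[0,-0.42,0]],[[0.0218,0,0.0063],[0,-0.56,0]],[[0.0264,0,0.0096],[0,-0.7,0]]]' >/dev/null; python3 h.py x
python3 -m jog '[[[0.0057,0,0.0004],[0,-0.14,0]],[[0.0113,0,0.0016],[0,-0.28,0]],[[0.0167,0,0.0036],[0,-0.42,0]],[[0.0218,0,0.0063],[0,-0.56,0]],[[0.0264,0,0.0096],[0,-0.7,0]]]' >/dev/null;  python3 -m jog '[[[0,0,0],[0,0,0]],[[0,0,0],[0,0,0]]]' >/dev/null; python3 h.py free
python3 - <<'E'
from h import *
Z=toolrot(-.6).apply([0,0,1]); o=ctrl.get_obs()
t=AX-.041*Z; t+=EY*((o["tool_pos"]-t)@EY)
print(rel(t,toolrot(-.6)),o["wrist_torque"]@EY)
E
```

```text
t18.70 ang -0.081 pos -0.246 rad 0.0408 tau [ 2.179  0.006 -0.121 -0.249] F [-13.2  -0.4  -0.8] op 0.0199
t19.20 ang 0.621 pos 0.467 rad 0.0411 tau [ 2.966 -0.57  -0.778 -0.986] F [-20.8  -5.9   9.3] op 0.0202
t19.50 ang 0.811 pos 0.790 rad 0.0401 tau [ 1.276  0.009 -0.066 -0.14 ] F [-7.3 -6.5  4.9] op 0.0197
t19.80 ang 0.799 pos 0.795 rad 0.0404 tau [-0.417 -0.538 -0.545 -0.553] F [-0.6  0.7  0.2] op 0.0515
t20.30 ang 0.091 pos 0.096 rad 0.0424 tau [-0.067 -0.068 -0.068 -0.068] F [ 0.   0.1 -0.1] op 0.0509
t21.00 ang -0.599 pos -0.630 rad 0.0414 tau [0.244 0.197 0.194 0.191] F [-0.6  0.   0.3] op 0.0511
(array([-0.0012, -0.    ,  0.0004]), array([ 0.001, -0.001,  0.003])) 0.25447566833711616
```

```bash

python3 -m jog '[[[-0.0012,0,0.0004],[0,0,0.003]],[[-0.0012,0,0.0004],[0,0,0.003]]]' >/dev/null
python3 -m jog '[[[0,0,0],[0,0,0]],[[0,0,0],[0,0,0]],[[0,0,0],[0,0,0]],[[0,0,0],[0,0,0]]]' 0.1 118 >/dev/null; python3 h.py grip
python3 -m jog '[[[-0.0041,0,0.0002],[0,0.1,0]]]' >/dev/null; python3 h.py p
python3 -m jog '[[[-0.0041,0,0.0002],[0,0.1,0]]]' >/dev/null; python3 h.py p
python3 -m jog '[[[-0.0041,0,0.0002],[0,0.1,0]]]' >/dev/null; python3 h.py p
python3 -m jog '[[[-0.0041,0,0.0002],[0,0.1,0]]]' >/dev/null; python3 h.py p
python3 -m jog '[[[-0.0041,0,0.0002],[0,0.1,0]]]' >/dev/null; python3 h.py p
python3 -m jog '[[[-0.0041,0,0.0002],[0,0.1,0]]]' >/dev/null; python3 h.py p
python3 -m jog '[[[-0.0041,0,0.0002],[0,0.1,0]]]' >/dev/null; python3 h.py p
python3 -m jog '[[[-0.0041,0,0.0002],[0,0.1,0]]]' >/dev/null; python3 h.py p
python3 -m jog '[[[-0.0041,0,0.0002],[0,0.1,0]]]' >/dev/null; python3 h.py p
python3 -m jog '[[[-0.0041,0,0.0002],[0,0.1,0]]]' >/dev/null; python3 h.py p
python3 -m jog '[[[-0.0041,0,0.0002],[0,0.1,0]]]' >/dev/null; python3 h.py p
python3 -m jog '[[[-0.0041,0,0.0002],[0,0.1,0]]]' >/dev/null; python3 h.py p
python3 -m jog '[[[-0.0041,0,0.0002],[0,0.1,0]]]' >/dev/null; python3 h.py p
python3 -m jog '[[[-0.0041,0,0.0002],[0,0.1,0]]]' >/dev/null; python3 h.py p
python3 -m jog '[[[0,0,0],[0,0,0]],[[0,0,0],[0,0,0]],[[0,0,0],[0,0,0]],[[0,0,0],[0,0,0]]]' 0.6 >/dev/null; python3 h.py free
python3 -m jog '[[[0,0,0],[0,0,0]],[[0,0,0],[0,0,0]],[[0,0,0],[0,0,0]],[[0,0,0],[0,0,0]]]' 0.1 118 >/dev/null; python3 h.py grip
python3 -m jog '[[[0.0041,0,0.0002],[0,-0.1,0]]]' >/dev/null; python3 h.py n
python3 -m jog '[[[0.0041,0,0.0002],[0,-0.1,0]]]' >/dev/null; python3 h.py n
python3 -m jog '[[[0.0041,0,0.0002],[0,-0.1,0]]]' >/dev/null; python3 h.py n
python3 -m jog '[[[0.0041,0,0.0002],[0,-0.1,0]]]' >/dev/null; python3 h.py n
python3 -m jog '[[[0.0041,0,0.0002],[0,-0.1,0]]]' >/dev/null; python3 h.py n
python3 -m jog '[[[0.0041,0,0.0002],[0,-0.1,0]]]' >/dev/null; python3 h.py n
python3 -m jog '[[[0.0041,0,0.0002],[0,-0.1,0]]]' >/dev/null; python3 h.py n
python3 -m jog '[[[0.0041,0,0.0002],[0,-0.1,0]]]' >/dev/null; python3 h.py n
python3 -m jog '[[[0.0041,0,0.0002],[0,-0.1,0]]]' >/dev/null; python3 h.py n
python3 -m jog '[[[0.0041,0,0.0002],[0,-0.1,0]]]' >/dev/null; python3 h.py n
python3 -m jog '[[[0.0041,0,0.0002],[0,-0.1,0]]]' >/dev/null; python3 h.py n
python3 -m jog '[[[0.0041,0,0.0002],[0,-0.1,0]]]' >/dev/null; python3 h.py n
python3 -m jog '[[[0.0041,0,0.0002],[0,-0.1,0]]]' >/dev/null; python3 h.py n
python3 -m jog '[[[0.0041,0,0.0002],[0,-0.1,0]]]' >/dev/null; python3 h.py n
sed 's/>13.5/>21.1/' fit2.py > fit3.py; python3 fit3.py
```

```text
t21.60 ang -0.601 pos -0.557 rad 0.0411 tau [0.182 0.294 0.3   0.307] F [ 2.6  7.4 -0.2] op 0.0198
t21.70 ang -0.501 pos -0.479 rad 0.0412 tau [-0.94   0.075  0.135  0.195] F [ 13.   -0.9 -11.1] op 0.0199
t21.80 ang -0.398 pos -0.369 rad 0.0411 tau [-0.492 -0.042 -0.016  0.011] F [ 6.8  1.7 -8. ] op 0.0196
t21.90 ang -0.297 pos -0.267 rad 0.0411 tau [-0.381 -0.216 -0.206 -0.197] F [ 3.5  0.4 -7.4] op 0.0192
t22.00 ang -0.196 pos -0.166 rad 0.0412 tau [-0.349 -0.293 -0.29  -0.286] F [ 1.5  0.1 -5.7] op 0.0195
t22.10 ang -0.096 pos -0.067 rad 0.0412 tau [-0.288 -0.293 -0.293 -0.294] F [ 0.5 -0.1 -5.8] op 0.0200
t22.20 ang 0.004 pos 0.033 rad 0.0412 tau [-0.304 -0.506 -0.518 -0.53 ] F [-1.5 -1.2 -4.3] op 0.0197
t22.30 ang 0.104 pos 0.133 rad 0.0413 tau [-0.171 -0.323 -0.332 -0.341] F [-1.7 -2.4 -2.6] op 0.0198
t22.40 ang 0.205 pos 0.232 rad 0.0413 tau [-0.208 -0.513 -0.531 -0.549] F [-3.3 -2.6 -4. ] op 0.0199
t22.50 ang 0.305 pos 0.332 rad 0.0413 tau [-0.151 -0.41  -0.425 -0.44 ] F [-3.6 -4.4 -3. ] op 0.0199
t22.60 ang 0.405 pos 0.435 rad 0.0411 tau [-0.271 -0.756 -0.784 -0.813] F [-4.7
[... 2267 characters left out ...]
 D 0.347 a -0.339 b -0.001 rms 0.100 W 0.339 psi0 0
0.45 0.15 D 0.320 a -0.160 b -0.017 rms 0.085 W 0.161 psi0 6
0.45 0.16 D 0.329 a -0.203 b -0.012 rms 0.090 W 0.203 psi0 3
0.45 0.17 D 0.338 a -0.246 b -0.007 rms 0.095 W 0.246 psi0 2
0.45 0.18 D 0.347 a -0.289 b -0.002 rms 0.100 W 0.289 psi0 0
0.5 0.15 D 0.321 a -0.110 b -0.018 rms 0.085 W 0.111 psi0 9
0.5 0.16 D 0.329 a -0.153 b -0.013 rms 0.090 W 0.153 psi0 5
0.5 0.17 D 0.338 a -0.195 b -0.008 rms 0.095 W 0.196 psi0 2
0.5 0.18 D 0.347 a -0.238 b -0.003 rms 0.100 W 0.238 psi0 1
D W psi0 L g cx cz [3.131e-01 1.757e-01 7.910e-02 1.557e-01 4.637e-01 0.000e+00 1.000e-04] psi0 deg 4.5 +- 8.2 cost 9.010767922920975 24
rho now -0.5850701751687116
```

Both sweeps agree: the heavy side is about 4.5° ± 8° past straight down at grip angle 0. It should therefore be straight down at a grip angle of about -0.07, and I move there while still gripping.

```bash

python3 -m jog '[[[-0.0041,0,0.0002],[0,0.1,0]],[[-0.0081,0,0.0008],[0,0.2,0]],[[-0.0121,0,0.0018],[0,0.3,0]],[[-0.016,0,0.0032],[0,0.4,0]],[[-0.0197,0,0.005],[0,0.5,0]]]' >/dev/null
python3 -m jog '[[[-0.0041,0,0.0002],[0,0.1,0]],[[-0.0041,0,0.0002],[0,0.1,0]],[[-0.0041,0,0.0002],[0,0.1,0]],[[-0.0041,0,0.0002],[0,0.1,0]]]'
cat > rho.py <<'E'
from h import *
o,ang,pos,rad,tau=state(); Z=R.from_rotvec(o["tool_rot"]).apply([0,0,1]);G=o["tool_pos"]-.02*Z-AX
print("rho",np.arctan2(G@EX,G[2]),"ang",ang,"pos",pos,rad,"grip",o["grip_force"],o["dq"].round(4))
E
python3 rho.py
```

```text
t: 26.1
tool_pos: [0.5008, 0.2874, 0.147]
tool_rot: [-0.361, -3.117, -0.005]
contact_force: [-4.2, -0.3, 3.3]
opening: 0.0195
grip_force: 123.5
rho -0.01043853816490977 ang 0.003804322849702555 pos -0.01730075703492661 0.04150971668569093 grip 123.50596904754639 [ 0.003  -0.0044  0.0036 -0.004  -0.007   0.0014]
```

```bash

python3 -m jog '[[[0.0041,0,0.0002],[0,-0.1,0]],[[0.0041,0,0.0002],[0,-0.1,0]],[[0.0041,0,0.0002],[0,-0.1,0]],[[0.0041,0,0.0002],[0,-0.1,0]],[[0.0041,0,0.0002],[0,-0.1,0]]]' >/dev/null; python3 rho.py
python3 - <<'E'
from h import *
for n in("side","top"):
    d=optics.get_image(n)["image"]; cv2.imwrite(f"pics/{n}9.png",d)
a=np.hstack([cv2.imread("pics/side9.png")[100:400,150:400],cv2.imread("pics/top9.png")[100:400,150:450]])
cv2.imwrite("pics/end.png",cv2.resize(a,None,fx=1.4,fy=1.4))
E
```

```text
rho -0.11730187909479627 ang -0.09532937235291693 pos -0.12790507946417057 0.04144237152652777 grip 123.93063068389893 [-0.0004  0.0001 -0.0011  0.003   0.0014 -0.0001]
```

View pics/end.png

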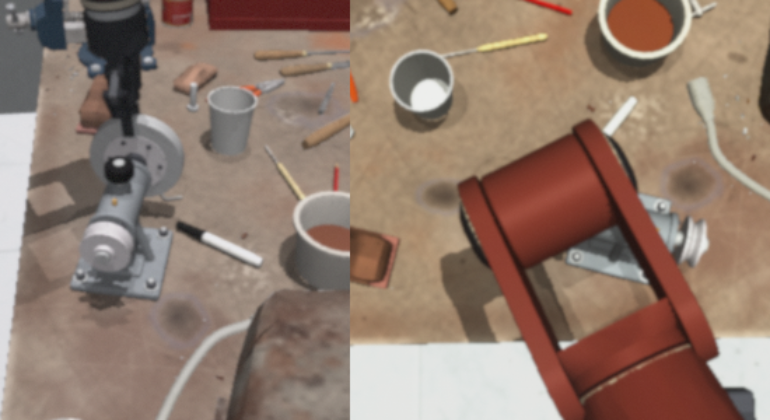

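The gripper holds the rotor at the top of its rim, and the cup and marker have not moved. The fitted drag of 0.31 N m is within the unlocked range. I hand in.

```bash
python3 -c "
from station import job;print(job.finish_job())"
```

```text
the job is handed in; nothing more can be done
None
```

I handed the job in at about 27 s with the lock knob turned about 2.2 rad loose and the gripper still holding the rotor at the top. By the torque fit the heavy side is about 2° (± 8°) from straight down. The cup and marker looked undisturbed in the last picture; I did not check the hex key there. The hand-in returned no verdict.

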